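# Zero the batch counter behind its door

### The arm

A 6-joint arm with a two-finger parallel gripper is mounted at the origin on the work surface. World frame = base frame: x ahead of the robot, y to its left, z up, the work surface at z = 0. Lengths are in m, angles in rad, forces in N, time in s.
With the tool pointing down it reaches from about 0.325 to 0.9 m from the base axis. Payload 6.1 kg.
Tool frame: the origin (TCP) lies midway between the tips of the shut fingers; the grasp point (between the pads) lies ctrl.grip_depth behind it (ctrl.grip_depth is the distance from the TCP to the grasp point, in m); z points along the fingers, y is the line along which they close (so a half turn about z gives the same grasp; the last joint's range is limited). The gripper opens to 85 mm and grips with 20 to 120 N. Pads are 22 mm wide; open, the fingers measure 114 mm over their backs; the gripper's body (76 mm by 85 mm) begins 54 mm behind the grasp point. The pads swing forward as they close: fully open they stand 13 mm farther back than shut.
Start: joints at [-1.45, 0.22, 1.526, -0, 1.395, -0.126], TCP at [0.153, -0.606, 0.231] pointing down, gripper open.
Joint ranges: [-2.98, 2.98], [-0.91, 2.08], [0.09, 2.57], [-1.24, 4.39], [0.2, 2.65], [-2.68, 2.68]. Speed limits (rad/s): [2.57, 2.57, 3.01, 3.14, 3.14, 3.14].

### API

Orientations are given as [roll, pitch, yaw] about the fixed x, y, z axes, in that order (R = Rz(yaw) Ry(pitch) Rx(roll)).
In Python, from bench import ctrl, viewer gives the robot as it stands.
- The arm moves only by the tool step_arm, never from a script. Its argument "motion" is text: rows parted by semicolons, each of 6 numbers parted by spaces: the shift along the tool's x, y, z in m, then the turn, a rotation vector about the tool's x, y, z in rad. A call has 1 to 8 rows; each row is the pose to reach, as a shift and turn from the pose commanded when the call began, along the tool's axes at that moment; what a row does not reach only later rows make up. A row lasts 1/8 s, in which the tool goes at most 62.5 mm and 10.7 degrees, less where a joint would pass 70% of its speed; a pose out of reach is approached as far as the arm can. A call with a gripper value outside its range is refused whole. "gripper" is the opening, from -1 (shut) to 1 (fully open), set as the call begins (left out, the last holds). The fingers move at their own pace and stop on an object; "grip_force" is the grip in N (left out, the last holds). Time passes only in rows, so rows that repeat a pose let the fingers close. It gives the time, the measured TCP pose, the force, the opening and the grip force at its end, in the units of the state.
- ctrl.state(): the state, without advancing time (a new reading comes with each control period).
- viewer.snapshot(name): name is "scene" or "top" or "wrist"; returns the picture (400x640x3 uint8, blue, green, red); there is no depth.
- viewer.camera_model(name): a dict with "intrinsics" (3x3 intrinsics, pixels), "position" and "attitude" of the camera in the world; the wrist camera has in their place "hand_eye" (4x4, takes a point from camera to tool coordinates, whose origin is the TCP and whose axes are the flange's). Camera axes: x right, y up, looking along -z (the intrinsics and any distortion apply to the point x, -y, -z); pixel columns grow to the right and rows downward; lengths in m; the calibration is good to about 2 mm. A picture is of the moment at which its call begins: read the wrist's pose just before it. camera_model takes no time and is no camera call.
- ctrl.sign_off(): hands the job in; it is judged then, once.
The state is a dict: "time": time; "joint_positions": joint angles; "qd": joint speeds; "tau": joint torques, N m; "tool_pos": TCP position; "orientation": TCP orientation; "ft_force": force on the tool from outside, world axes, zero at the start; "ft_torque": the same for the moment, N m; "width": opening from 0.0 (shut) to 1.0 (fully open); "finger_force": force on a finger pad.
Only numpy, scipy, OpenCV 4.12 (cv2) and the standard library are available. Lean on these libraries where they do the work, as an engineer would, in place of code of your own. Each camera call takes 0.05 s, during which the arm holds its last target. There are 200 camera calls.

### The job

Before the next batch of cakes, open the door of the sloping counter box (it has a bar handle) and leave it standing, square to the box or further. Then turn the wing-shaped reset knob inside anticlockwise, all the way back to its zero stop, and let go. Leave the small round dial as it is set and do not shift or tip the cakes and other things standing around.

Things in the scene. Friction and masses are not known exactly. Their poses are not given: they have to be found in the camera images.
- console: Fixed counter box: shallow white box 222 x 222 mm leaning back 20 deg on a dark stand, facing -x at yaw 0. Origin: under the stand's centre. Panel frame = this frame turned -20 deg about y: panel x up the slope (cos20,0,sin20), y = body y, z outward normal (-sin20,0,cos20). Recess floor centre at body (0,0,85 mm); recess 210 x 210 mm, 50 mm deep floor to rim; door 10.5 mm more.
- door (a joint): Angle of the white metal door over the recess (rad): 0 shut, 1.57 square to the box, stop at 2.0. Hinged along its left edge (panel +y side, axis along panel x); the free right edge swings up and over to the left. Stiff hinge: it stays where it is left; about 5 N at the handle.
- door_handle (a point): Middle of the door's steel bar handle: round bar 12 mm thick, 100 mm long, along panel x, its axis 35 mm above the door's outer face, 180 mm from the hinge line and 40 mm from the free edge. Turns with the door; with the door shut its axes are those of the panel frame.
- door_hinge (a point): Point on the door's hinge line, halfway along it, at the level of the recess rim; its axes turn with the door. The door is 222 mm along the hinge, 220 mm wide, 10 mm thick.
- knob (a joint): Angle of the wing-shaped reset knob (rad): 0 at the zero stop, growing clockwise seen facing the panel, far stop 5.2; turning back to zero is anticlockwise. Stiff (about 0.12 N m), stays where left. At 0 the wing's end with the white mark points down the slope (panel -x), at the long thick graduation.
- knob_grip (a point): On the reset knob's axis at grip height, 37 mm above the recess floor, at panel (-5, -30) mm from the floor's centre. Black disc 64 mm across with an upright wing (bar) 61 long, 14 thick, 32 mm high; its top is 7 mm above this point, the disc's top 23 mm below. The point turns with the knob: x along the wing (white mark on the -x side), z the panel normal.
- dial (a joint): Angle of the round portion dial (rad), 0 at the start, to be left alone.
- dial_top (a point): Centre of the top of the small round portion dial, 36 mm diameter, 20 mm high, in the recess at panel (-20, +70) mm from the floor's centre.
- jar: Amber glass jar with a steel lid, 72 mm diameter, 110 mm high; origin at the centre of its underside.
- mug: White mug, 76 mm across, 90 mm high; origin at the centre of its underside.
- spatula: Spatula lying on the bench, 240 mm long; origin at its middle, underneath.
- bowl: Steel bowl, 170 mm across, 75 mm high; origin at the centre of its underside.
- cake_a: Chocolate cake in a white tray, 135 x 105 mm, 73 mm high; origin at the centre of its underside.
- cake_b: Chocolate cake in a white tray, 135 x 105 mm, 73 mm high; origin at the centre of its underside.
- cake_c: Chocolate cake in a white tray, 135 x 105 mm, 73 mm high; origin at the centre of its underside.
Not all that is in view belongs to the job. Leave any red look-alike of the mug alone. What is shaped like the cake_a but yellow is not meant.

How it is judged:
By the outcome, as a careful person would: the job done as asked, in the order asked, and still so for the second after the job is handed in, with the robot touching nothing.
It also fails if it takes over 70 s, if anything falls off the work surface, if the arm or the gripper's body presses on something with over 40 N, if the wrist force passes 120 N, or if a joint passes its speed limit or range.

## Working session

There is one attempt and no reset: what is moved stays moved. The work goes in short steps, Python scripts to look and compute and a tool call to move; the robot and the scene stay as the last step left them, time stands still between calls to the robot, and variables do not carry over. Pictures are saved under pics/ and viewed, at most 10 in all, crops included, and the job is handed in when it is done.

Besides the shell and the picture viewer there is one more tool, called after ">>>" as name(argument=value, ...), one argument or row to a line, values as JSON. step_arm: Moves the arm, as the interface text tells. Its arguments: {"type":"object","properties":{"motion":{"type":"string"},"gripper":{"type":"number"},"grip_force":{"type":"number"}},"required":["motion"]}

```bash
mkdir -p pics; ls; python3 - <<'E'
from bench import ctrl, viewer
import cv2
print(ctrl.state(), ctrl.grip_depth)
for n in("scene","top","wrist"):
    m=viewer.camera_model(n); print(n,m)
a=viewer.snapshot("scene");b=viewer.snapshot("top")
cv2.imwrite("pics/scene0.png",a);cv2.imwrite("pics/top0.png",b)
E
```

```text
pics
{'time': 0.0, 'joint_positions': array([-1.45008265e+00,  2.21270311e-01,  1.52761542e+00,  1.90693838e-06,
        1.39472215e+00, -1.26110762e-01]), 'qd': array([ 3.23534571e-05, -4.72457417e-04,  5.65248757e-04, -1.52819587e-03,
       -3.32029973e-04,  1.45547739e-04]), 'tau': array([-2.19376479e-04, -4.96895635e+01, -3.89397132e+01, -5.27371947e-05,
        1.08986255e-02, -1.92018263e-05]), 'tool_pos': array([ 0.15261911, -0.60544287,  0.23016961]), 'orientation': array([-3.13959367e+00, -2.55330491e-04,  2.46823844e-01]), 'ft_force': array([-0.8113268 ,  0.53211094,  0.17938978]), 'ft_torque': array([-0.02016301,  0.00183713, -0.04667569]), 'finger_force': 0.0, 'width': 1.0022852172780543} 0.0187
scene {'intrinsics': array([[452.10141111,   0.        , 320.01762038],
       [  0.        , 452.10141111, 190.36002418],
       [  0.        ,   0.        ,   1.        ]]), 'position': array([1.46109668, 0.14952878, 0.73905807]), 'attitude': array([ 1.02694484, -0.00797408,  1.60198716])}
top {'intrinsics': array([[366.34257898,   0.        , 323.75074452],
       [  0.        , 366.34257898, 195.23508759],
       [  0.        ,   0.        ,   1.        ]]), 'position': array([0.41125881, 0.10989621, 1.03982216]), 'attitude': array([ 0.08283821, -0.00235925, -1.59743341])}
wrist {'intrinsics': array([[356.74596741,   0.        , 316.57223223],
       [  0.        , 356.74596741, 194.74078322],
       [  0.        ,   0.        ,   1.        ]]), 'hand_eye': array([[ 1.56060824e-03,  9.54138331e-01,  2.99362005e-01,
         7.76588951e-02],
       [ 9.99998505e-01, -1.26598010e-03, -1.17812469e-03,
        -1.78383988e-04],
       [-7.45107581e-04,  2.99363395e-01, -9.54138880e-01,
        -1.41357187e-01],
       [ 0.00000000e+00,  0.00000000e+00,  0.00000000e+00,
         1.00000000e+00]])}
```

View pics/scene0.png

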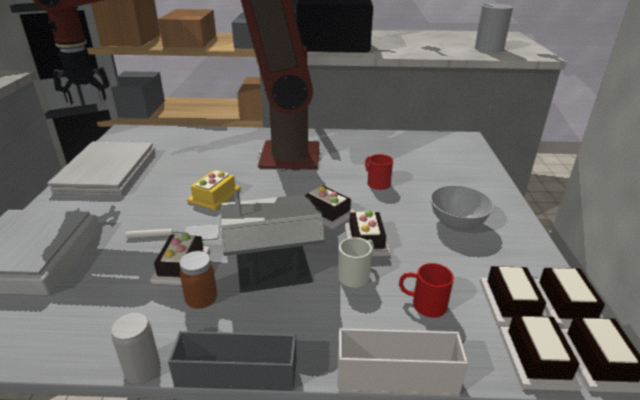

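View pics/top0.png

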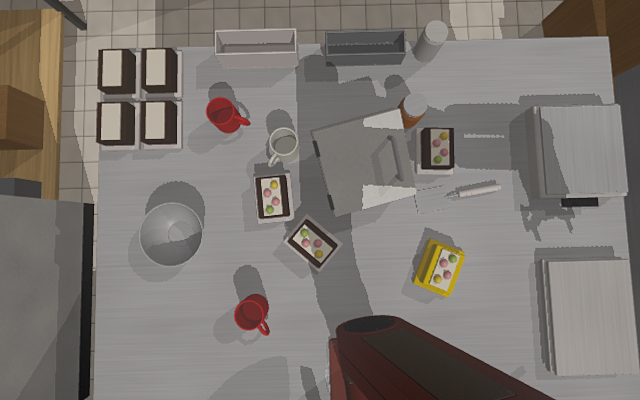

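```bash
cat > h.py <<'E'
import numpy as np, cv2
from scipy.spatial.transform import Rotation as R
from bench import ctrl, viewer
def tool():
    s=ctrl.state(); T=np.eye(4); T[:3,:3]=R.from_euler('xyz',s['orientation']).as_matrix(); T[:3,3]=s['tool_pos']; return T
def cam(n,T=None):
    m=viewer.camera_model(n)
    if n=='wrist': C=T@m['hand_eye']
    else:
        C=np.eye(4); C[:3,:3]=R.from_euler('xyz',m['attitude']).as_matrix(); C[:3,3]=m['position']
    return m['intrinsics'],C
def ray(kc,p):
    K,C=kc; d=np.linalg.inv(K)@[p[0],p[1],1]; d=C[:3,:3]@[d[0],-d[1],-d[2]]
    return C[:3,3],d/np.linalg.norm(d)
def plane(kc,p,z):
    o,d=ray(kc,p); return o+d*(z-o[2])/d[2]
def proj(kc,X):
    K,C=kc; q=np.linalg.inv(C)@np.r_[X,1]; q=K@[q[0],-q[1],-q[2]]; return q[:2]/q[2]
def tri(rs):
    A=sum(np.eye(3)-np.outer(d,d) for o,d in rs); b=sum((np.eye(3)-np.outer(d,d))@o for o,d in rs)
    X=np.linalg.solve(A,b); return X,[np.linalg.norm(np.cross(X-o,d)) for o,d in rs]
def delta(pos,M,T=None):
    T=tool() if T is None else T
    return np.round(np.r_[T[:3,:3].T@(np.array(pos)-T[:3,3]), R.from_matrix(T[:3,:3].T@M).as_rotvec()],3)
E
python3 - <<'E'
from h import *
kt=cam('top')
print(plane(kt,(400,157),.2),plane(kt,(365,160),.14))
for p in [(313,130),(335,213),(398,112),(412,190)]: print(p,plane(kt,p,.14))
for p in [(415,105),(283,145),(272,197),(312,243),(440,148),(440,267)]: print(p,plane(kt,p,.05))
# look-from pose: down, over console
ks=cam('scene'); print(proj(ks,[.5,0,.15]))
M=R.from_euler('xyz',[np.pi,0,0]).as_matrix()
print(delta([.42,-.02,.38],M), tool()[:3,:3])
E
```

```text
[ 0.565271   -0.07327337  0.2       ] [0.57101267 0.00096691 0.14      ]
(313, 130) [0.65028664 0.12830665 0.14      ]
(335, 213) [0.44140934 0.07934262 0.14      ]
(398, 112) [ 0.69079371 -0.08635321  0.14      ]
(412, 190) [ 0.49309143 -0.11237552  0.14      ]
(415, 105) [ 0.73734473 -0.1539312   0.05      ]
(283, 145) [0.63445916 0.21337964 0.05      ]
(272, 197) [0.49226131 0.24565615 0.05      ]
(312, 243) [0.36568477 0.14030081 0.05      ]
(440, 148) [ 0.61486957 -0.21680735  0.05      ]
(440, 267) [ 0.29295718 -0.19975996  0.05      ]
[270.34975759 191.8647532 ]
[ 0.402 -0.503 -0.149 -0.002 -0.     0.247] [[ 9.69714031e-01  2.44243020e-01 -2.10199995e-04]
 [ 2.44243019e-01 -9.69712564e-01  1.70032638e-03]
 [ 2.11459275e-04 -1.70017023e-03 -9.99998532e-01]]
```

>>> step_arm(
  motion="0 0 -0.06 0 0 0;0.03 -0.03 -0.11 0 0 0;0.06 -0.08 -0.15 0 0 0;0.1 -0.12 -0.15 0 0 0;0.14 -0.16 -0.15 0 0 0;0.18 -0.2 -0.15 0 0 0;0.22 -0.24 -0.15 0 0 0;0.26 -0.28 -0.15 0 0 0",
)

```text
time: 1.1
tool_pos: [0.3369, -0.2692, 0.381]
orientation: [-3.141, -0.0, 0.246]
ft_force: [0.1, -0.7, 0.3]
width: 1.003
finger_force: 0.0
```

>>> step_arm(
  motion="0.03 -0.04 0 0 0 0;0.06 -0.08 0 0 0 0;0.09 -0.12 0 0 0 0;0.12 -0.16 0 0 0 0;0.15 -0.2 0 0 0 0;0.17 -0.23 0 0 0 0;0.17 -0.23 0 0 0 0;0.17 -0.23 0 0 0 0",
)

```text
time: 2.1
tool_pos: [0.4448, -0.0067, 0.381]
orientation: [3.141, 0.001, 0.247]
ft_force: [-0.9, -0.4, -0.0]
width: 0.998
finger_force: 0.0
```

```bash
python3 - <<'E'
from h import *
T=tool(); np.save('T1.npy',T); a=viewer.snapshot('wrist'); cv2.imwrite('pics/w1.png',a)
print(T, ctrl.state()['time'])
E
```

```text
[[ 9.69602043e-01  2.44686135e-01 -7.56948278e-04  4.44807349e-01]
 [ 2.44685938e-01 -9.69602327e-01 -3.44551136e-04 -6.74049267e-03]
 [-8.18245697e-04  1.48862886e-04 -9.99999654e-01  3.80989348e-01]
 [ 0.00000000e+00  0.00000000e+00  0.00000000e+00  1.00000000e+00]] 2.15
```

View pics/w1.png

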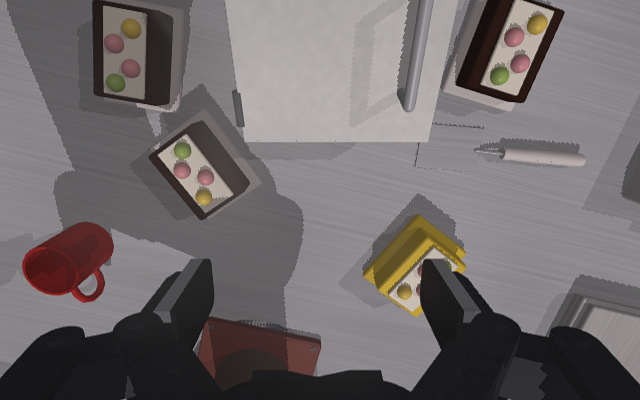

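>>> step_arm(
  motion="0.05 0 0 0 0 0;0.1 0.01 0 0 0 0;0.13 0.02 0 0 0 0;0.13 0.02 0 0 0 0;0.13 0.02 0 0 0 0",
)

```text
time: 2.78
tool_pos: [0.5754, 0.0049, 0.3811]
orientation: [-3.141, 0.001, 0.245]
ft_force: [1.1, 0.2, -0.7]
width: 1.003
finger_force: 0.0
```

```bash
python3 - <<'E'
from h import *
T=tool(); np.save('T2.npy',T); a=viewer.snapshot('wrist'); cv2.imwrite('pics/w2.png',a)
print(T, ctrl.state()['time'])
E
```

```text
[[ 9.70077734e-01  2.42792539e-01 -9.86181057e-04  5.75359913e-01]
 [ 2.42792649e-01 -9.70078208e-01 -8.32862281e-06  4.87812314e-03]
 [-9.58694880e-04 -2.31358099e-04 -9.99999514e-01  3.81107114e-01]
 [ 0.00000000e+00  0.00000000e+00  0.00000000e+00  1.00000000e+00]] 2.825
```

View pics/w2.png

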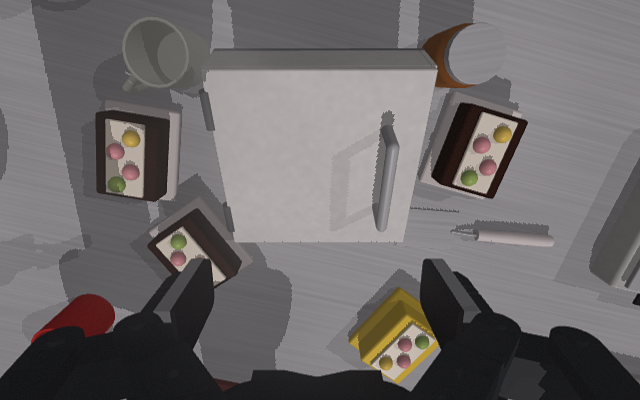

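```bash
python3 - <<'E'
from h import *
T1,T2=np.load('T1.npy'),np.load('T2.npy'); k1,k2,kt=cam('wrist',T1),cam('wrist',T2),cam('top')
a=cv2.imread('pics/w2.png'); g=cv2.cvtColor(a,6); print(g[150,300],g[60,320],g[180,360],g[260,320],g[180,384:402])
m=(g>g[150,300]-32).astype(np.uint8)*255; m[:66]=0; m[250:]=0; m[:,:190]=0;m[:,450:]=0
m=cv2.morphologyEx(m,cv2.MORPH_CLOSE,np.ones((41,41)));m=cv2.morphologyEx(m,cv2.MORPH_OPEN,np.ones((15,15)))
c=max(cv2.findContours(m,0,2)[0],key=cv2.contourArea); c=cv2.convexHull(c); print(cv2.approxPolyDP(c,8,True).reshape(-1,2).tolist())
cor=np.array([[209,70],[437,70],[404,242],[236,242]],float)
cor=cv2.cornerSubPix(g,cor.astype(np.float32).reshape(-1,1,2),(5,5),(-1,-1),(3,50,.01)).reshape(-1,2);print(cor)
obj=np.array([[.111,.11,0],[.111,-.11,0],[-.111,-.11,0],[-.111,.11,0]])
ok,rv,tv=cv2.solvePnP(obj,cor.astype(float),k2[0],None)
print('repr',(cv2.projectPoints(obj,rv,tv,k2[0],None)[0].reshape(-1,2)-cor).round(1).tolist())
F=np.diag([1,-1,-1.]); C=k2[1]
P=np.eye(4);P[:3,:3]=C[:3,:3]@F@cv2.Rodrigues(rv)[0];P[:3,3]=C[:3,:3]@F@tv.ravel()+C[:3,3]
print(P, R.from_matrix(P[:3,:3]).as_euler('zyx',degrees=True))
print('pred body rise: door face centre height', .085+.0605*np.cos(np.radians(20)))
print('handle bottom',tri([ray(k1,(408,109)),ray(k2,(381,229))]), 'mid via PnP', P@[0,-.07,.035,1])
print('BL',tri([ray(k1,(243,142)),ray(k2,(236,242))]),'BR',tri([ray(k1,(430,142)),ray(k2,(404,242))]))
for n,k in(('top',kt),('scene',cam('scene'))):print(n,[proj(k,(P@np.r_[o,1])[:3]).round(0).tolist() for o in list(obj)+[[.05,-.07,.035],[-.05,-.07,.035]]])
E
```

```text
171 94 172 140 [106 114 121 134 156 159 145 142 140 126 149 169 170 170 171 171 172 171]
[[437, 70], [449, 248], [226, 242], [207, 72]]
[[206.0184    71.76411 ]
 [437.38644   68.348015]
 [401.59918  242.2481  ]
 [236.       242.      ]]
repr [[-0.4, -1.3], [-0.7, 1.7], [1.6, -1.1], [-0.1, 0.6]]
[[ 0.92200267 -0.24643278 -0.29863351  0.56040731]
 [ 0.2297585   0.96904921 -0.09030311 -0.00377696]
 [ 0.31164421  0.01464612  0.95008598  0.12828905]
 [ 0.          0.          0.          1.        ]] [ 14.96421489 -17.37554685   5.4294986 ]
pred body rise: door face centre height 0.14185140355754747
handle bottom (array([ 0.51828869, -0.08277652,  0.15738756]), [np.float64(0.00037104120240865306), np.float64(0.000371041202408645)]) mid via PnP [ 0.56720543 -0.07477102  0.16051683  1.        ]
BL (array([0.43377491, 0.07843104, 0.09983259]), [np.float64(0.0016766584134847403), np.float64(0.0016766584134847683)]) BR (array([ 0.48830979, -0.13363429,  0.10260406]), [np.float64(0.00029165683978720603), np.float64(0.00029165683978710824)])
top [[313.0, 133.0], [399.0, 110.0], [417.0, 195.0], [335.0, 218.0], [393.0, 139.0], [401.0, 179.0]]
scene [[320.0, 219.0], [219.0, 233.0], [220.0, 207.0], [303.0, 197.0], [236.0, 207.0], [235.0, 197.0]]
```

```bash
cat >> h.py <<'E'
def panel(x,y,yaw,z=0):
    "floor-centre panel frame"
    P=np.eye(4); P[:3,:3]=R.from_euler('z',yaw).as_matrix()@R.from_euler('y',-20,degrees=True).as_matrix(); P[:3,3]=[x,y,.085+z]; return P
E
python3 - <<'E'
from h import *
from scipy.optimize import least_squares
k1,k2,kt=cam('wrist',np.load('T1.npy')),cam('wrist',np.load('T2.npy')),cam('top')
f=.0605;o=dict(TL=[.111,.11,f],TR=[.111,-.11,f],BR=[-.111,-.11,f],BL=[-.111,.11,f],HB=[-.05,-.07,f+.035],HT=[.05,-.07,f+.035])
obs=[(k2,'TL',(208,70)),(k2,'TR',(437,69)),(k2,'BR',(404,242)),(k2,'BL',(236,242)),(k1,'BL',(243,142)),(k1,'BR',(430,142)),(k2,'HB',(381,229)),(k1,'HB',(408,109)),(k2,'HT',(393,130))]
def r(p): return np.concatenate([proj(k,(panel(*p)@np.r_[o[n],1])[:3])-q for k,n,q in obs])
s=least_squares(r,[.58,0,.25,0],loss='soft_l1'); print(s.x); print(r(s.x).reshape(-1,2).round(1).tolist())
P=panel(*s.x); np.save('P.npy',P)
print('handle',P@[0,-.07,f+.035,1],'knob',P@[-.005,-.03,.037,1],'hinge',P@[0,.11,.05,1])
print('top',[proj(kt,(P@np.r_[o[n],1])[:3]).round(0).tolist() for n in o])
E
```

```text
[ 0.58101872  0.00305537  0.24882376 -0.00765289]
[[-7.0, 0.4], [1.3, 0.9], [-0.7, -1.0], [-1.2, -0.6], [1.5, 0.4], [-1.7, 0.3], [0.7, -4.5], [1.0, -2.8], [0.1, 16.5]]
handle [ 0.56660022 -0.07283253  0.16708776  1.        ] knob [ 0.57158787 -0.03029418  0.11040564  1.        ] hinge [0.53735533 0.10545631 0.12433175 1.        ]
top [[312.0, 133.0], [399.0, 109.0], [416.0, 194.0], [335.0, 217.0], [401.0, 179.0], [393.0, 139.0]]
```

```bash
python3 - <<'E'
from h import *
a=cv2.imread('pics/w2.png')[40:255,190:455]; cv2.imwrite('pics/c2.png',cv2.resize(a,None,fx=2.75,fy=2.75,interpolation=2))
E
```

```text
(no output)
```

View pics/c2.png

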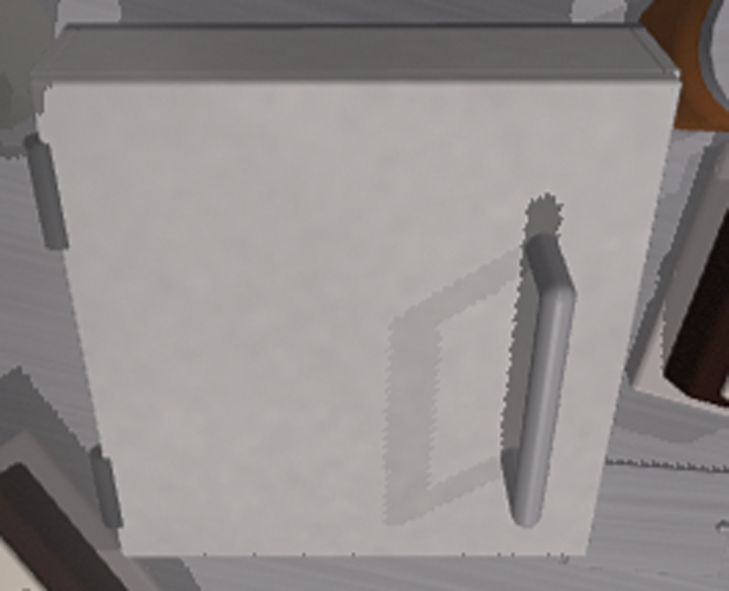

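```bash
python3 - <<'E'
from h import *
from scipy.optimize import least_squares
k1,k2,kt=cam('wrist',np.load('T1.npy')),cam('wrist',np.load('T2.npy')),cam('top')
f=.0605;o=dict(TL=[.111,.11,f],TR=[.111,-.11,f],BR=[-.111,-.11,f],BL=[-.111,.11,f],HB=[-.05,-.07,f+.035],HT=[.05,-.07,f+.035])
obs=[(k2,'TR',(437,68)),(k2,'BR',(403.5,242)),(k2,'BL',(234.5,242)),(k1,'BL',(243,142)),(k1,'BR',(430,142)),(k2,'HB',(382,226)),(k1,'HB',(408,107)),(k2,'HT',(394.5,144))]
def r(p): return np.concatenate([proj(k,(panel(*p)@np.r_[o[n],1])[:3])-q for k,n,q in obs])
for fixed in (0,1):
    s=least_squares((lambda p:r(np.r_[p[:3],0])) if fixed else r,[.58,0,.25,0],loss='soft_l1'); print(s.x,s.cost); print(r(s.x).reshape(-1,2).round(1).tolist())
x=s.x.copy();x[3]=-.002
P=panel(*x); np.save('P.npy',P)
print('handle',P@[0,-.07,f+.035,1],'knob',P@[-.005,-.03,.037,1],'hinge',P@[0,.11,.05,1])
print('top',[(n,proj(kt,(P@np.r_[o[n],1])[:3]).round(0).tolist()) for n in o])
print('HB',tri([ray(k1,(408,107)),ray(k2,(382,226))]))
print('HT top/w2',tri([ray(kt,(391,138)),ray(k2,(394.5,144))]))
E
```

```text
[ 0.58162277  0.00409889  0.25174745 -0.003732  ] 6.2164578788339515
[[1.6, 0.4], [0.2, -0.5], [-0.8, 0.3], [0.4, 0.5], [-1.0, -0.1], [-0.2, -1.1], [1.4, -1.6], [-1.4, 2.1]]
[0.58216511 0.00465892 0.25124281 0.        ] 8.127955262216181
[[2.6, -0.4], [0.5, 0.3], [-1.8, 1.0], [-0.7, 0.4], [-0.4, -0.1], [-0.0, -0.3], [1.9, -2.0], [-1.0, 2.2]]
handle [ 0.56793022 -0.07126363  0.17274065  1.        ] knob [ 0.57281496 -0.02871335  0.11605853  1.        ] hinge [0.53825413 0.10695394 0.12998463 1.        ]
top [('TL', [311.0, 132.0]), ('TR', [399.0, 107.0]), ('BR', [416.0, 193.0]), ('BL', [334.0, 217.0]), ('HB', [401.0, 178.0]), ('HT', [392.0, 138.0])]
HB (array([ 0.52017194, -0.08387562,  0.15228225]), [np.float64(0.000763142920274285), np.float64(0.0007631429202743288)])
HT top/w2 (array([ 0.61458788, -0.05931103,  0.18528448]), [np.float64(0.002172168778509339), np.float64(0.0021721687785093086)])
```

```bash
cat >> h.py <<'E'
X180=np.diag([1.,-1,-1])
def door_pose(P,th,al,g=.0187,back=0):
    "TCP pose holding the bar with the door at th and the tool turned al"
    c,s=np.cos(th),np.sin(th); M=P[:3,:3]@R.from_euler('x',-al).as_matrix()@X180
    b=P@[0,.11-.18*c+.0455*s,.05+.18*s+.0455*c,1]
    return b[:3]+(g-back)*M[:,2],M
E
python3 - <<'E'
from h import *
P=np.load('P.npy')
print(delta(*door_pose(P,0,0,back=.08))); p,M=door_pose(P,0,0,back=.08);print(p,M)
E
```

```text
[-0.047  0.072  0.151  0.001  0.349 -0.006]
[ 0.54762263 -0.07647591  0.2303438 ] [[ 0.91019022  0.24860794  0.33128215]
 [ 0.23361505 -0.9686042   0.08502892]
 [ 0.34202014  0.         -0.93969262]]
```

Things that could be taken for the handle's box, in the top view: the sloping box with the bar handle at (397,158), flat white boxes at (580,150) and (595,315), and the spatula at (475,190). I choose (397,158). The crop confirms it: a bar with posts on the white door, and hinges on the left.

>>> step_arm(
  motion="-0.01 0.02 0.03 0 0.1 0;-0.025 0.04 0.06 0 0.2 0;-0.04 0.06 0.1 0 0.3 0;-0.047 0.072 0.13 0 0.349 -0.006;-0.047 0.072 0.151 0 0.349 -0.006;-0.047 0.072 0.151 0 0.349 -0.006;-0.047 0.072 0.151 0 0.349 -0.006",
)

```text
time: 3.7
tool_pos: [0.5485, -0.0755, 0.2321]
orientation: [3.139, -0.351, 0.254]
ft_force: [-0.8, -0.5, 0.7]
width: 0.999
finger_force: 0.0
```

```bash
python3 - <<'E'
from h import *
P=np.load('P.npy'); T=tool(); np.save('T3.npy',T); a=viewer.snapshot('wrist'); cv2.imwrite('pics/w3.png',a)
print(delta(*door_pose(P,0,0)),ctrl.state()['joint_positions'])
k=cam('wrist',T)
for q in ([.05,-.07,.0955],[-.05,-.07,.0955]): print(proj(k,(P@np.r_[q,1])[:3]))
E
```

```text
[-0.002  0.     0.081  0.002 -0.002  0.003] [-0.40804916 -0.19862619  1.98582241  0.23908768  1.08314012  0.82570038]
[317.96756053 136.0225208 ]
[317.1700096  289.86508306]
```

View pics/w3.png

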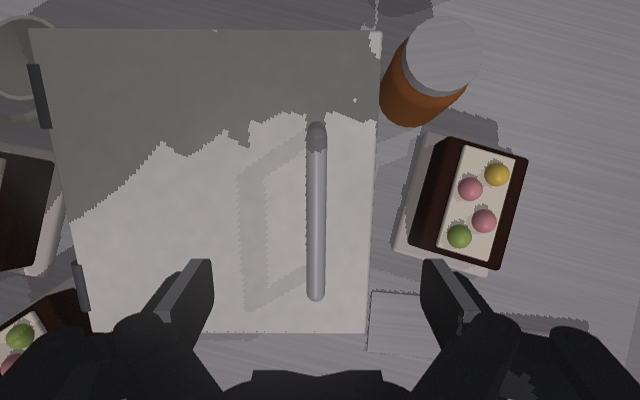

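The bar runs down column 316, rows 125–300, centred between the fingers and matching the prediction. I'm going in to grip it.

>>> step_arm(
  motion="0 0 0.04 0 0 0;-0.002 0 0.07 0 0 0;-0.002 0 0.081 0 0 0;-0.002 0 0.081 0 0 0",
)

```text
time: 4.25
tool_pos: [0.5734, -0.0688, 0.1539]
orientation: [3.141, -0.349, 0.254]
ft_force: [-0.4, 0.5, 0.3]
width: 1.002
finger_force: 0.0
```

>>> step_arm(
  motion="0 0 0 0 0 0;0 0 0 0 0 0;0 0 0 0 0 0;0 0 0 0 0 0;0 0 0 0 0 0;0 0 0 0 0 0",
  gripper=-1,
  grip_force=40,
)

```text
time: 5.0
tool_pos: [0.5731, -0.0689, 0.1539]
orientation: [3.141, -0.349, 0.253]
ft_force: [-3.6, 1.1, 5.2]
width: 0.122
finger_force: 39.1
```

```bash
python3 - <<'E'
from h import *
P=np.load('P.npy'); T=tool()
# relative motion from nominal start pose, per door angle
p0,M0=door_pose(P,0,0); T0=np.eye(4);T0[:3,:3]=M0;T0[:3,3]=p0
for th in np.arange(.12,1.75,.12): print(round(th,2),delta(*door_pose(P,th,.6*th),T0))
print(delta(p0,M0))
E
```

```text
0.12 [-0.    -0.005 -0.021 -0.072 -0.     0.   ]
0.24 [ 0.    -0.013 -0.042 -0.144 -0.    -0.   ]
0.36 [-0.    -0.024 -0.061 -0.216 -0.     0.   ]
0.48 [-0.    -0.036 -0.079 -0.288 -0.     0.   ]
0.6 [-0.    -0.051 -0.095 -0.36  -0.     0.   ]
0.72 [-0.    -0.067 -0.109 -0.432 -0.    -0.   ]
0.84 [-0.    -0.085 -0.121 -0.504 -0.     0.   ]
0.96 [-0.    -0.104 -0.131 -0.576 -0.     0.   ]
1.08 [-0.    -0.124 -0.138 -0.648 -0.     0.   ]
1.2 [-0.    -0.145 -0.143 -0.72  -0.    -0.   ]
1.32 [ 0.    -0.166 -0.146 -0.792 -0.     0.   ]
1.44 [-0.    -0.187 -0.145 -0.864 -0.    -0.   ]
1.56 [ 0.    -0.208 -0.143 -0.936 -0.    -0.   ]
1.68 [ 0.    -0.229 -0.137 -1.008 -0.     0.   ]
[ 0.001  0.001 -0.001  0.    -0.     0.002]
```

>>> step_arm(
  motion="0 -0.002 -0.01 -0.036 0 0;0 -0.005 -0.021 -0.072 0 0;0 -0.013 -0.042 -0.144 0 0;0 -0.024 -0.061 -0.216 0 0;0 -0.036 -0.079 -0.288 0 0;0 -0.036 -0.079 -0.288 0 0",
)

```text
time: 5.75
tool_pos: [0.5378, -0.041, 0.2293]
orientation: [2.848, -0.349, 0.257]
ft_force: [-4.7, -7.8, 5.0]
width: 0.125
finger_force: 40.9
```

```bash
python3 - <<'E'
from h import *
P=np.load('P.npy'); T=tool(); s=ctrl.state(); g=(P[:3,:3].T@(T[:3,3]-.0187*T[:3,2]-P[:3,3])); print(g, np.linalg.norm([g[1]-.11,g[2]-.05]),np.hypot(.18,.0455), s['joint_positions'],s['ft_torque'])
p0,M0=door_pose(P,.48,.288); T0=np.eye(4);T0[:3,:3]=M0;T0[:3,3]=p0
for th in np.arange(.6,1.81,.12): print(round(th,2),delta(*door_pose(P,th,.6*th),T0))
E
```

```text
[-0.00101348 -0.02786329  0.17394523] 0.18538798966665457 0.18566165463013626 [-0.13348849 -0.29850778  2.09737492 -0.18044806  0.92018873  1.31112366] [-1.0666716   0.48729871 -0.68692427]
0.6 [ 0.    -0.009 -0.02  -0.072 -0.    -0.   ]
0.72 [ 0.    -0.021 -0.038 -0.144  0.    -0.   ]
0.84 [ 0.    -0.035 -0.055 -0.216 -0.    -0.   ]
0.96 [ 0.    -0.05  -0.069 -0.288  0.    -0.   ]
1.08 [ 0.    -0.067 -0.082 -0.36   0.    -0.   ]
1.2 [ 0.    -0.086 -0.093 -0.432 -0.    -0.   ]
1.32 [ 0.    -0.106 -0.101 -0.504 -0.    -0.   ]
1.44 [ 0.    -0.126 -0.107 -0.576 -0.    -0.   ]
1.56 [ 0.    -0.147 -0.11  -0.648 -0.    -0.   ]
1.68 [ 0.    -0.168 -0.111 -0.72  -0.    -0.   ]
1.8 [ 0.    -0.19  -0.109 -0.792  0.    -0.   ]
```

>>> step_arm(
  motion="0 -0.009 -0.02 -0.072 0 0;0 -0.021 -0.038 -0.144 0 0;0 -0.035 -0.055 -0.216 0 0;0 -0.05 -0.069 -0.288 0 0;0 -0.05 -0.069 -0.288 0 0",
)

```text
time: 6.38
tool_pos: [0.5039, 0.0196, 0.2791]
orientation: [2.559, -0.348, 0.256]
ft_force: [-9.6, -7.7, 13.4]
width: 0.125
finger_force: 41.7
```

```bash
python3 - <<'E'
from h import *
P=np.load('P.npy'); T=tool(); s=ctrl.state(); g=(P[:3,:3].T@(T[:3,3]-.0187*T[:3,2]-P[:3,3])); print(g, np.linalg.norm([g[1]-.11,g[2]-.05]), s['joint_positions'],s['ft_torque'])
p0,M0=door_pose(P,.96,.576); T0=np.eye(4);T0[:3,:3]=M0;T0[:3,3]=p0
for th in np.arange(1.08,1.81,.12): print(round(th,2),delta(*door_pose(P,th,.576+.45*(th-.96)),T0))
E
```

```text
[-0.00069755  0.04422468  0.2245784 ] 0.18655832707762043 [ 0.24749512 -0.31993311  2.09163946 -0.65653725  1.11518417  1.88861173] [-1.63446227  0.3788084  -1.18879229]
1.08 [-0.    -0.013 -0.017 -0.054  0.    -0.   ]
1.2 [-0.    -0.028 -0.033 -0.108 -0.    -0.   ]
1.32 [ 0.    -0.045 -0.046 -0.162 -0.     0.   ]
1.44 [ 0.    -0.064 -0.057 -0.216 -0.     0.   ]
1.56 [ 0.    -0.083 -0.066 -0.27  -0.    -0.   ]
1.68 [-0.    -0.104 -0.073 -0.324  0.    -0.   ]
1.8 [ 0.    -0.125 -0.076 -0.378 -0.    -0.   ]
```

>>> step_arm(
  motion="0 -0.013 -0.017 -0.054 0 0;0 -0.028 -0.033 -0.108 0 0;0 -0.045 -0.046 -0.162 0 0;0 -0.064 -0.057 -0.216 0 0;0 -0.064 -0.057 -0.216 0 0",
)

```text
time: 7.0
tool_pos: [0.4783, 0.101, 0.2929]
orientation: [2.342, -0.349, 0.253]
ft_force: [-17.1, -0.1, 25.3]
width: 0.122
finger_force: 42.5
```

```bash
python3 - <<'E'
from h import *
P=np.load('P.npy'); T=tool(); s=ctrl.state(); g=(P[:3,:3].T@(T[:3,3]-.0187*T[:3,2]-P[:3,3])); print(g, np.linalg.norm([g[1]-.11,g[2]-.05]), s['joint_positions'],s['ft_torque'])
p0,M0=door_pose(P,1.44,.792); T0=np.eye(4);T0[:3,:3]=M0;T0[:3,3]=p0
for th in np.arange(1.56,1.9,.12): print(round(th,2),delta(*door_pose(P,th,.792+.3*(th-1.44)),T0))
E
```

```text
[-0.00028694  0.13252152  0.23646214] 0.18781732542854387 [ 0.57137859 -0.12974964  1.9922503  -0.87843887  1.37928172  2.26238044] [-2.43284938  0.26700961 -1.88605117]
1.56 [ 0.    -0.018 -0.013 -0.036 -0.    -0.   ]
1.68 [ 0.    -0.036 -0.023 -0.072 -0.    -0.   ]
1.8 [-0.    -0.056 -0.032 -0.108  0.    -0.   ]
```

>>> step_arm(
  motion="0 -0.007 -0.009 -0.018 0 0;0 -0.016 -0.016 -0.036 0 0;0 -0.025 -0.021 -0.054 0 0;0 -0.034 -0.026 -0.072 0 0;0 -0.044 -0.031 -0.09 0 0;0 -0.044 -0.031 -0.09 0 0",
)

```text
time: 7.75
tool_pos: [0.4693, 0.1544, 0.2805]
orientation: [2.259, -0.35, 0.255]
ft_force: [-1.2, 4.7, 8.8]
width: 0.121
finger_force: 40.3
```

```bash
python3 - <<'E'
from h import *
P=np.load('P.npy'); T=tool(); s=ctrl.state(); g=(P[:3,:3].T@(T[:3,3]-.0187*T[:3,2]-P[:3,3])); print(g, np.linalg.norm([g[1]-.11,g[2]-.05]), s['joint_positions'],s['ft_torque'])
print('door', np.arctan2(g[2]-.05,.11-g[1])+np.arctan2(-.0455,.18), 'open angle guess')
a=viewer.snapshot("scene"); cv2.imwrite('pics/s4.png',a)
E
```

```text
[-0.00024215  0.18756865  0.22211082] 0.18878302069729874 [ 0.70259302  0.02563397  1.90713284 -0.91624316  1.48903588  2.40343431] [-0.21633818 -0.2114371   0.02413764]
door 1.7466327110425048 open angle guess
```

View pics/s4.png

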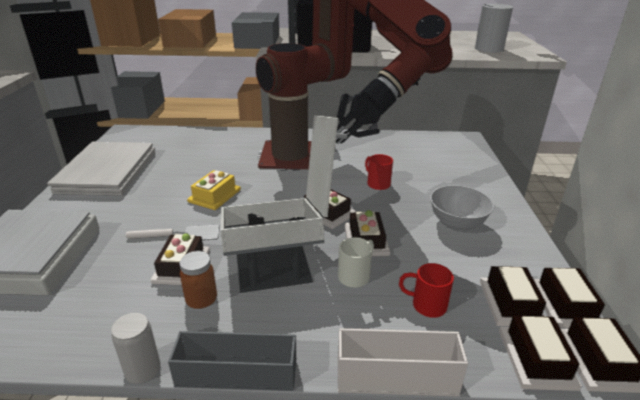

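The picture shows the door standing at about (320,160) with the cakes unmoved. I'll open the fingers a little, because the inner finger is near the door, and back off.

>>> step_arm(
  motion="0 0 0 0 0 0;0 0 0 0 0 0;0 0 0 0 0 0",
  gripper=-0.4,
)

```text
time: 8.18
tool_pos: [0.468, 0.1529, 0.2788]
orientation: [2.259, -0.347, 0.253]
ft_force: [0.1, -0.3, 0.4]
width: 0.298
finger_force: 0.0
```

>>> step_arm(
  motion="0 0 -0.02 0 0 0;0 0 -0.05 0 0 0;0 0 -0.1 0 0 0;0 0 -0.14 0 0 0;0 0 -0.14 0 0 0",
)

```text
time: 8.8
tool_pos: [0.4117, 0.2523, 0.3646]
orientation: [2.261, -0.352, 0.255]
ft_force: [0.1, -0.5, -0.6]
width: 0.296
finger_force: 0.0
```

```bash
python3 - <<'E'
from h import *
P=np.load('P.npy'); T=tool(); print(T.round(3), ctrl.state()['joint_positions'])
K=P@[-.005,-.03,.037,1]; M=P[:3,:3]@X180
p=(K[:3]+P[:3,2]*.28)
print(p,delta(p,M))
# panel coords of current tcp
print(P[:3,:3].T@(T[:3,3]-P[:3,3]))
E
```

```text
[[ 0.909 -0.096  0.407  0.412]
 [ 0.237 -0.683 -0.691  0.252]
 [ 0.344  0.724 -0.598  0.365]
 [ 0.     0.     0.     1.   ]] [ 0.91000759  0.05752917  1.70887506 -0.85816083  1.74593117  2.40249174]
[ 0.48005596 -0.05252145  0.37917246] [-0.005  0.212  0.23   0.879 -0.004  0.002]
[-0.00098917  0.28226673  0.30003134]
```

>>> step_arm(
  motion="0 0.038 -0.032 0.05 0 0;0 0.082 -0.043 0.2 0 0;0 0.12 0.004 0.35 0 0;0 0.159 0.05 0.5 0 0;0 0.197 0.096 0.65 0 0;0 0.235 0.142 0.8 0 0;0 0.269 0.183 0.879 0 0;0 0.269 0.183 0.879 0 0",
  gripper=1,
)

```text
time: 9.8
tool_pos: [0.4577, -0.0563, 0.4477]
orientation: [3.14, -0.351, 0.252]
ft_force: [1.5, 1.1, 0.6]
width: 0.999
finger_force: 0.0
```

>>> step_arm(
  motion="0 0 0.05 0 0 0;0 0 0.09 0 0 0;0 0 0.09 0 0 0;0 0 0.09 0 0 0",
)

```text
time: 10.3
tool_pos: [0.4879, -0.0469, 0.3651]
orientation: [3.137, -0.35, 0.254]
ft_force: [-0.2, 0.0, 1.1]
width: 1.005
finger_force: 0.0
```

```bash
python3 - <<'E'
from h import *
P=np.load('P.npy'); T=tool(); np.save('T5.npy',T); a=viewer.snapshot('wrist'); cv2.imwrite('pics/w5.png',a)
k=cam('wrist',T); print([proj(k,(P@np.r_[q,1])[:3]).round() for q in ([-.005,-.03,.044],[-.005,-.03,0],[-.02,.07,.02])], T[:3,3], ctrl.state()['joint_positions'])
cv2.imwrite('pics/c5.png',cv2.resize(a[60:350,130:480],None,fx=2,fy=2,interpolation=2))
E
```

```text
[array([319., 158.]), array([318., 151.]), array([236., 166.])] [ 0.48785994 -0.04690493  0.36510855] [-0.39974538 -0.43824342  1.92138036  0.21009242  1.37618989  0.90631486]
```

View pics/c5.png

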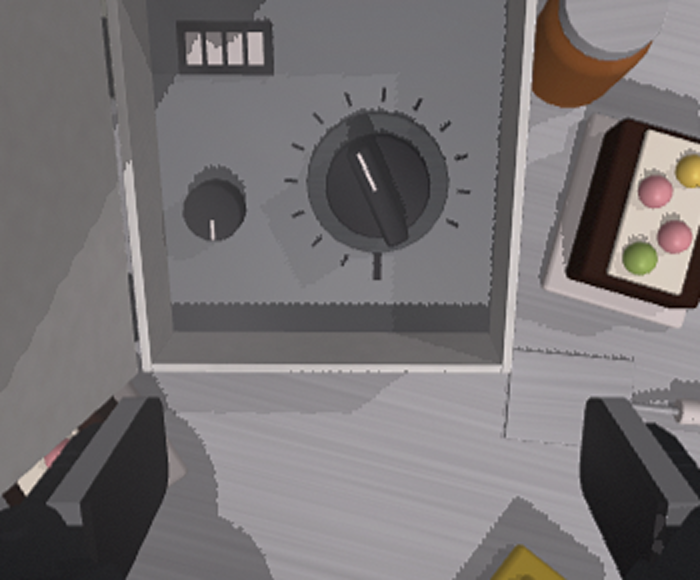

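```bash
cat >> h.py <<'E'
def onpanel(k,p,P,h):
    o,d=ray(k,p); n=P[:3,2]; c=P[:3,3]+h*n; X=o+d*(n@(c-o))/(n@d); return P[:3,:3].T@(X-P[:3,3])
def mark(a,box,thr=170):
    x0,y0,x1,y1=box; g=cv2.cvtColor(a,6)[y0:y1,x0:x1]; m=(g>thr).astype(np.uint8)
    n,l,st,ce=cv2.connectedComponentsWithStats(m); i=1+np.argmax(st[1:,4]); q=np.argwhere(l==i)[:,::-1]+[x0,y0]
    u,s,v=np.linalg.svd(q-q.mean(0)); d=v[0]; t=(q-q.mean(0))@d; return q.mean(0)+d*t.min(),q.mean(0)+d*t.max(),len(q)
E
python3 - <<'E'
from h import *
P=np.load('P.npy'); T=np.load('T5.npy'); k=cam('wrist',T); a=cv2.imread('pics/w5.png')
m0,m1,n=mark(a,(300,125,325,165)); print(m0,m1,n)
A,B=onpanel(k,m0,P,.044),onpanel(k,m1,P,.044); print(A,B,'ang',np.degrees(np.arctan2((A-B)[1],(A-B)[0])))
for nme,p in dict(zero_t=(377,253),zero_b=(377,279),disc_l=(307,182),disc_r=(449,182),disc_t=(378,110),disc_b=(378,252),dial=(215,210),wingend=(398,246)).items():
    print(nme,onpanel(k,(p[0]/2+130,p[1]/2+60),P,{'d':.014,'z':0,'w':.044}[nme[0]] if nme!='dial' else .02).round(4))
# rim corner in view for frame check
print([ (np.array(proj(k,(P@np.r_[q,1])[:3]))-[130,60])*2 for q in ([-.111,.111,.05],[-.111,-.111,.05])])
E
```

```text
[309.07407482 136.96638347] [316.83767611 154.07366559] 24
[ 0.01848263 -0.0191443   0.044     ] [-0.00073563 -0.02785592  0.044     ] ang 24.38473042128257
zero_t [-0.0514 -0.0304  0.    ]
zero_b [-0.0691 -0.0305  0.    ]
disc_l [-0.0029  0.0123  0.014 ]
disc_r [-0.0026 -0.0736  0.014 ]
disc_t [ 0.0399 -0.0304  0.014 ]
disc_b [-0.0468 -0.0309  0.014 ]
dial [-0.019   0.0677  0.02  ]
wingend [-0.0345 -0.0421  0.044 ]
[array([142.0029299, 370.6286189]), array([510.90208916, 371.25816712])]
```

Knob at crop (377,183), with its white mark up-left from (375,190) to (360,155). The zero graduation is at (377,265), and the small dial at (215,210) stays alone. The wing lies 24.4° from panel +x, so the knob is at about 2.72 rad.

```bash
cat >> h.py <<'E'
def knob_pose(P,ang,h):
    "tool x along panel angle ang (anticlockwise from panel +x), TCP h above the floor"
    M=P[:3,:3]@R.from_euler('z',ang).as_matrix()@X180
    return (P@[-.005,-.03,h,1])[:3],M
E
python3 - <<'E'
from h import *
P=np.load('P.npy'); print(delta(*knob_pose(P,np.radians(24.4),.122)))
E
```

```text
[-0.005  0.003  0.179  0.005 -0.001 -0.423]
```

>>> step_arm(
  motion="0 0 0.04 0 0 -0.12;0 0 0.08 0 0 -0.24;0 0 0.13 0 0 -0.36;-0.005 0.003 0.179 0.004 0 -0.423;-0.005 0.003 0.179 0.004 0 -0.423;-0.005 0.003 0.179 0.004 0 -0.423",
)

```text
time: 11.1
tool_pos: [0.5449, -0.0364, 0.1972]
orientation: [2.99, -0.319, 0.701]
ft_force: [0.5, 0.1, 0.1]
width: 1.003
finger_force: 0.0
```

```bash
python3 - <<'E'
from h import *
P=np.load('P.npy'); T=tool(); np.save('T6.npy',T); a=viewer.snapshot('wrist'); cv2.imwrite('pics/w6.png',a)
k=cam('wrist',T); k5=cam('wrist',np.load('T5.npy')); a5=cv2.imread('pics/w5.png')
m=mark(a,(260,120,380,260)); print(m)
q5=mark(a5,(300,125,325,165))
for p in m[:2]: print(onpanel(k,p,P,.044))
for s in ((0,0),(1,1)) if abs(m[0][1]-q5[0][1])<abs(m[1][1]-q5[0][1])*0+1e9 else ():
    X,e=tri([ray(k5,q5[s[0]]),ray(k,sorted(m[:2],key=lambda v:v[1])[s[1]])]); print('tri panel',P[:3,:3].T@(X-P[:3,3]),e)
print(delta(*knob_pose(P,np.radians(24.4),.022)), ctrl.state()['joint_positions'])
E
```

```text
(array([315., 168.]), array([315., 201.]), 102)
[ 0.01895253 -0.01925098  0.044     ]
[-0.00105462 -0.0283203   0.044     ]
tri panel [ 0.01820266 -0.01943655  0.04113225] [np.float64(0.0001638622873863029), np.float64(0.00016386228738627165)]
tri panel [-0.00037789 -0.0280663   0.04610835] [np.float64(4.888493299145423e-05), np.float64(4.888493299138604e-05)]
[-0.001 -0.002  0.102  0.003 -0.002 -0.001] [-0.32839016 -0.19575748  2.0503907   0.22485397  0.99876559  0.47157161]
```

View pics/w6.png

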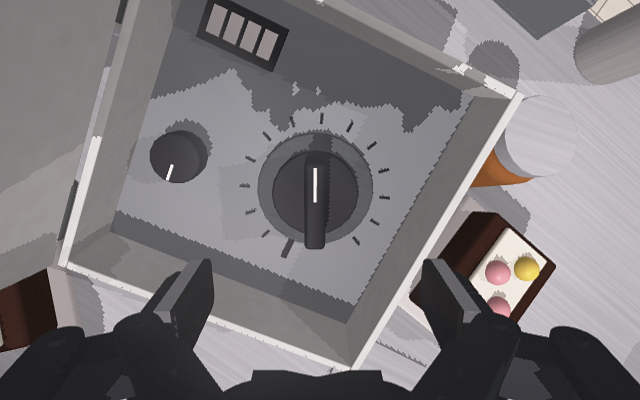

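The wing is upright at column 315 and centred, and triangulation puts its top about 44 mm above the floor. Descend and grip.

>>> step_arm(
  motion="0 0 0.04 0 0 0;-0.001 -0.002 0.08 0 0 0;-0.001 -0.001 0.102 0.002 0 0;-0.001 -0.001 0.102 0.002 0 0",
)

```text
time: 11.65
tool_pos: [0.5765, -0.0275, 0.0988]
orientation: [2.995, -0.317, 0.7]
ft_force: [0.6, 1.3, -0.1]
width: 0.998
finger_force: 0.0
```

>>> step_arm(
  motion="0 0 0 0 0 0;0 0 0 0 0 0;0 0 0 0 0 0;0 0 0 0 0 0;0 0 0 0 0 0;0 0 0 0 0 0",
  gripper=-1,
  grip_force=50,
)

```text
time: 12.4
tool_pos: [0.5766, -0.0282, 0.0988]
orientation: [2.994, -0.317, 0.7]
ft_force: [-1.9, -3.8, 5.6]
width: 0.151
finger_force: 52.5
```

>>> step_arm(
  motion="0 0 0 0 0 -0.08;0 0 0 0 0 -0.2;0 0 0 0 0 -0.35;0 0 0 0 0 -0.5;0 0 0 0 0 -0.65;0 0 0 0 0 -0.8;0 0 0 0 0 -0.8",
)

```text
time: 13.28
tool_pos: [0.5774, -0.0287, 0.099]
orientation: [2.81, -0.115, 1.497]
ft_force: [2.0, -5.8, 1.9]
width: 0.154
finger_force: 51.9
```

```bash
python3 - <<'E'
from h import *
P=np.load('P.npy'); T=tool(); s=ctrl.state(); M=P[:3,:3].T@T[:3,:3]
print(P[:3,:3].T@(T[:3,3]-P[:3,3]), 'x ang',np.arctan2(M[1,0],M[0,0]),'z',M[:,2], s['joint_positions'],s['ft_torque'])
a=np.arctan2(M[1,0],M[0,0]); p,_=knob_pose(P,a,.022); print(delta(p,T[:3,:3]))
E
```

```text
[-0.00668867 -0.03115492  0.01948862] x ang 1.2267257324801795 z [ 1.02750817e-03 -7.49065158e-04 -9.99999192e-01] [-0.28962516  0.02095372  2.05285653  0.25282523  0.78020076 -0.35113426] [-0.8549058  -0.15083957 -0.20598938]
[ 0.002  0.001 -0.003  0.     0.     0.   ]
```

>>> step_arm(
  motion="0 0 0 0 0 -0.15;0 0 0 0 0 -0.3;0 0 0 0 0 -0.45;0 0 0 0 0 -0.6;0 0 0 0 0 -0.75;0 0 0 0 0 -0.9;0 0 0 0 0 -1;0 0 0 0 0 -1",
)

```text
time: 14.28
tool_pos: [0.5784, -0.0284, 0.0995]
orientation: [2.858, 0.213, 2.447]
ft_force: [7.4, -2.1, -0.7]
width: 0.153
finger_force: 51.1
```

>>> step_arm(
  motion="0 0 0 0 0 -0.15;0 0 0 0 0 -0.3;0 0 0 0 0 -0.45;0 0 0 0 0 -0.6;0 0 0 0 0 -0.7;0 0 0 0 0 -0.8;0 0 0 0 0 -0.8",
)

```text
time: 15.15
tool_pos: [0.5787, -0.0275, 0.0997]
orientation: [3.099, 0.351, -3.014]
ft_force: [10.1, 1.8, -1.8]
width: 0.148
finger_force: 50.9
```

```bash
python3 - <<'E'
from h import *
P=np.load('P.npy'); T=tool(); s=ctrl.state(); M=P[:3,:3].T@T[:3,:3]
print(P[:3,:3].T@(T[:3,3]-P[:3,3]), 'x ang',np.arctan2(M[1,0],M[0,0]), s['joint_positions'],'torque n',s['ft_torque']@P[:3,2],s['ft_force'])
E
```

```text
[-0.00497242 -0.03033092  0.01953978] x ang 3.025671991508581 [-0.28795203  0.02133917  2.05188894  0.25587877  0.7784101  -2.15057846] torque n 0.09090968755696993 [10.10385523  1.80652793 -1.76745627]
```

>>> step_arm(
  motion="0 0 0 0 0 -0.05;0 0 0 0 0 -0.1;0 0 0 0 0 -0.14;0 0 0 0 0 -0.17;0 0 0 0 0 -0.17",
)

```text
time: 15.78
tool_pos: [0.5786, -0.0273, 0.0997]
orientation: [-3.125, 0.353, -2.839]
ft_force: [8.8, 2.7, 0.9]
width: 0.155
finger_force: 67.2
```

```bash
python3 - <<'E'
from h import *
P=np.load('P.npy'); T=tool(); s=ctrl.state(); M=P[:3,:3].T@T[:3,:3]
print('x ang',np.arctan2(M[1,0],M[0,0])%6.2832, s['joint_positions'][5],'torque n',s['ft_torque']@P[:3,2],s['ft_force'])
E
```

```text
x ang 3.1901903340970295 -2.317016871243924 torque n -1.5939515352938294 [8.81540408 2.72086324 0.87856917]
```

>>> step_arm(
  motion="0 0 0 0 0 0;0 0 0 0 0 0;0 0 0 0 0 0;0 0 0 0 0 0",
  gripper=0.4,
)

```text
time: 16.27
tool_pos: [0.5756, -0.0274, 0.0975]
orientation: [-3.125, 0.346, -2.834]
ft_force: [-0.4, -0.9, 0.3]
width: 0.704
finger_force: 0.0
```

>>> step_arm(
  motion="0 0 -0.03 0 0 0;0 0 -0.07 0 0 0;0 0 -0.12 0 0 0;0 0 -0.17 0 0 0;0 0 -0.22 0 0 0;0 0 -0.26 0 0 0;0 0 -0.26 0 0 0",
)

```text
time: 17.15
tool_pos: [0.4913, -0.0509, 0.3468]
orientation: [-3.119, 0.353, -2.833]
ft_force: [0.4, -0.5, 0.4]
width: 0.7
finger_force: 0.0
```

```bash
python3 - <<'E'
from h import *
P=np.load('P.npy'); T=tool(); k=cam('wrist',T); a=viewer.snapshot('wrist')
c=proj(k,(P@[-.005,-.03,.044,1])[:3]); print(c)
x,y=int(c[0]),int(c[1])
m=mark(a,(x-40,y-40,x+40,y+40)); A,B=[onpanel(k,p,P,.044) for p in m[:2]]; print(m,A,B)
d=A-B if np.hypot(*(A[:2]-[-.005,-.03]))>np.hypot(*(B[:2]-[-.005,-.03])) else B-A
print('knob deg', np.degrees(np.arctan2(d[1],-d[0])))
b=viewer.snapshot('scene'); cv2.imwrite('pics/fin.png',np.vstack([cv2.resize(a,(480,300)),cv2.resize(b,(480,300))]))
E
```

```text
[318.04931911 156.10835115]
(array([319.74418418, 130.98491176]), array([318.56518934, 150.97435449]), 36) [-0.03196583 -0.02974895  0.044     ] [-0.01061524 -0.02976604  0.044     ]
knob deg 0.04587641926094798
```

View pics/fin.png

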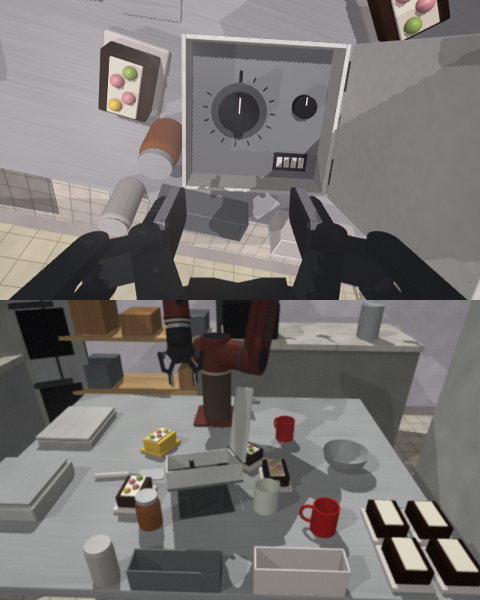

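The wing's mark now points at the long graduation (240,75), the door is standing open, the dial still points as before, and nothing else has moved.

```bash
python3 -c "
from bench import ctrl; print(ctrl.sign_off())"
```

```text
the job is handed in; nothing more can be done
None
```

The job is handed in: the door stands open just past square (about 1.7 rad), the reset knob is back at its zero stop and released, and the dial, cakes and other things look undisturbed in the final pictures.

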